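Rub the last cheek onto a laminated mallet head

TASK

Dry-fit the last cheek of the wooden mallet head that stands half built in the gluing jig: take the loose block that matches its length and width, lay it part-way on top, clear of the tall fence, and, pressing it down by hand, rub it along in sliding contact. Work it home into the corner of fence and end stop until it covers the half head flush all round, press it down there with the fingertips, and let go. Use only steady, moderate hand pressure, never a hard blow that would bruise the wood, and leave the other blocks where they lie.

Things in the scene. Friction and masses are not known exactly. Their poses are not given: they have to be found in the camera images.
- jig: Fixed gluing jig: plywood base 230 (x) x 180 (y) x 15 mm thick with two upright wooden walls on it, a long fence and an end stop at right angles, 22 mm thick, 72 mm high (tops 87 mm above the table), low gussets behind them. The other two sides are open. Origin at the centre of the base's underside, x along the fence, z up.
- jig_fence (a point): Middle of the top edge of the long fence's inner face. The face runs along the jig's x from -50 to +100 mm, at jig y = +43 mm, and looks to -y. An 8 mm slit separates it from the end stop. Axes as the jig's.
- jig_stop (a point): Middle of the top edge of the end stop's inner face. The face runs along the jig's y from -31 to +35 mm, at jig x = -60 mm, and looks to +x. Axes as the jig's.
- jig_seat (a point): Point on the jig's base (15 mm above the table) under the centre of a 120 x 66 mm block that is home in the corner, touching fence and end stop; jig x = 0, y = +10 mm. Axes as the jig's.
- half_head: Half-built mallet head, loose, about 0.2 kg, flat on the jig's base in its corner (within 1 mm of both walls), axes as the jig's: beech cheek 120 (x) x 66 (y) x 24 mm with two centre pieces 44 x 66 x 28 mm glued on its two ends, an open handle mortise 32 mm wide between them across y. 52 mm high. Origin at the centre of its underside.
- half_head_top (a point): Centre of the half head's flat top (over the mortise), 67 mm above the table, where the cheek's underside comes to lie. Rub the cheek along on it under 10 to 20 N of pressure (7 to 30 N for 0.2 s or more of sliding, while 12 mm or more from home) and press it likewise once home (7 to 30 N for 0.3 s). Set it down gently: a blow of over 80 N bruises the wood.
- cheek: The matching last cheek: plain flat beech block 120 (x) x 66 (y) x 24 mm, flat on the table, 0.09 to 0.18 kg. Origin at the centre of its underside, x along its length; either end or face will do. Home, it stands only 4 mm above the walls, so no finger fits beside the fence: lay it on some 26 mm short of the fence (it still balances), let go and push it on from its open side.
- short_cheek: A shorter beech block 85 (x) x 66 (y) x 24 mm, flat on the table, of another mallet. Origin at the centre of its underside. To be left alone.
- narrow_cheek: A narrower beech block 120 (x) x 42 (y) x 24 mm, flat on the table, of another mallet. Origin at the centre of its underside. To be left alone.
There are look-alikes about, which are no part of the job. What is shaped like the cheek but pink or turquoise is not meant. Leave any turquoise look-alike of the half_head alone.

How it is judged (in metres and radians):
On the way, in this order (a step that is already met when the one before it is completed fails the run):
1. the cheek lies part-way on the half head, 12 mm or more from home, and is slid along it while pressed down with 7 to 30 N (z of cheek in the frame of half_head between 0.049 and 0.0545 m and horizontal distance between cheek and half_head above 0.012 m and linear speed of cheek above 0.004 m/s and contact force between cheek and half_head between 7 and 30 N), for 0.2 s.
2. the cheek covers the half head flush all round and is pressed onto it with 7 to 30 N (x of cheek in the frame of half_head between -0.002 and 0.002 m and y of cheek in the frame of half_head between -0.002 and 0.002 m and z of cheek in the frame of half_head between 0.05 and 0.0535 m and angle between the x axis of cheek and the x axis of half_head, either way round below 0.025 rad and contact force between cheek and half_head between 7 and 30 N), for 0.3 s.
At the end, for the whole second after the job is handed in: The cheek lies at rest with its whole face on the half head, its edges flush within 2 mm and 0.025 rad and no gap between (1.5 mm), and both blocks are home in the jig's corner within 2.5 mm of the end stop and of the long fence, the half head standing flat on the base (x of cheek in the frame of half_head between -0.002 and 0.002 m and y of cheek in the frame of half_head between -0.002 and 0.002 m and z of cheek in the frame of half_head between 0.0505 and 0.0535 m and angle between the x axis of cheek and the x axis of half_head, either way round below 0.025 rad and x of each of cheek, half_head in the frame of jig below 0.0025 m and y of each of cheek, half_head in the frame of jig above 0.0075 m and z of half_head in the frame of jig below 0.017 m and angle between the x axis of half_head and the x axis of jig, either way round below 0.025 rad and linear speed of each of cheek, half_head below 0.01 m/s); the robot touches nothing.
It fails at once if the cheek is banged or pressed on the half head with more than 80 N (contact force between cheek and half_head above 80 N).
It fails at once if the shorter block is moved by more than 20 mm (distance of short_cheek from where it was at the start of the episode above 0.02 m).
It fails at once if the narrower block is moved by more than 20 mm (distance of narrow_cheek from where it was at the start of the episode above 0.02 m).
It also fails if it takes over 64 s, if anything falls off the work surface, if the arm or the gripper's body presses on something with over 40 N, if the wrist force passes 120 N, or if a joint passes its speed limit or range.

ROBOT

A 6-joint arm with a two-finger parallel gripper is mounted at the origin on the work surface. World frame = base frame: x ahead of the robot, y to its left, z up, the work surface at z = 0. Lengths are in m, angles in degrees, forces in N, time in s.
With the tool pointing down it reaches from about 0.4 to 0.825 m from the base axis. Payload 7 kg.
Tool frame: the origin (TCP) lies midway between the tips of the shut fingers; the grasp point (between the pads) lies 19 mm behind it; z points along the fingers, y is the line along which they close (so a half turn about z gives the same grasp; the last joint's range is limited). The gripper opens to 88 mm and grips with 3 to 60 N. Pads are 19 mm wide; open, the fingers measure 130 mm over their backs; the gripper's body (78 mm by 193 mm) begins 47 mm behind the grasp point.
Start: joints at [85.835, 20.546, 0.682, 0, -70.136, -16.507], TCP at [0.238, 0.632, 0.227] pointing down, gripper open.
Joint ranges: [-176.03, 176.03], [-82.01, 121.73], [-58.28, 71.71], [-173.87, 95.51], [-174.79, -0.11], [-173.66, 173.66]. Speed limits (degrees/s): [136.94, 136.94, 172.46, 180, 180, 180].

INTERFACE

Orientations are given as [roll, pitch, yaw] about the fixed x, y, z axes, in that order (R = Rz(yaw) Ry(pitch) Rx(roll)).
In Python, from plant import ctrl, viewer, close_job gives the robot as it stands. The module is installed in compiled form; this text tells all that it offers.
- The arm moves only by the tool step_arm, never from a script. Its argument "moves" is a list that holds one entry, the list of rows, each a list of 5 numbers: the shift along the world's x, y, z in cm, then the turn about the world's z in rad, then the finger opening in cm, from 0 to 8.76. In form: [[[tx, ty, tz, twist, grip], ...]]. A call has 1 to 10 rows; each row shifts and turns the commanded pose from where the row before left it; what a row does not reach is not made up. A row lasts 1/10 s, in which the tool goes at most 50 mm and 8.59 degrees, less where a joint would pass 70% of its speed; a pose out of reach is approached as far as the arm can. A call with a gripper value outside its range is refused whole. The fingers move at their own pace and stop on an object; the grip force is fixed at half the most. Time passes only in rows, so rows that do not move let the fingers close. It gives the time, the measured TCP pose, the force, the opening and the grip force at its end, in the units of the state.
- ctrl.get_obs(): the state, without advancing time (a new reading comes with each control period).
- viewer.snapshot(name): name is "side" or "top"; returns (picture, depth): 400x640x3 uint8, blue, green, red; 400x640 float32, m along the optical axis (not along the pixel's ray), 0 where there is no reading.
- viewer.camera_info(name): a dict with "camera_matrix" (3x3 intrinsics, pixels), "k1" (the pictures are not rectified: a ray, as slopes to the right and down, at radius r is drawn at 1 + k1 r^2 times it, then the intrinsics apply), "eye" and "orientation" of the camera in the world. Camera axes: x right, y down, z forward; pixel columns grow to the right and rows downward; lengths in m; the calibration is good to about 2 mm. A picture is of the moment at which its call begins. camera_info takes no time and is no camera call.
- close_job(): hands the job in; it is judged then, once.
The state is a dict: "clock": time; "joint_pos": joint angles; "qvel": joint speeds; "tau": joint torques, N m; "tool_pos": TCP position; "orientation": TCP orientation; "force": force on the tool from outside, world axes, zero at the start; "moment": the same for the moment, N m; "opening": finger opening in m; "gripper_force": force on a finger pad.
Only numpy, scipy, OpenCV 4.12 (cv2) and the standard library are available. Lean on these libraries where they do the work, as an engineer would, in place of code of your own. Each camera call takes 0.05 s, during which the arm holds its last target. There are 200 camera calls.

## Working session

There is one attempt and no reset: what is moved stays moved. The work goes in short steps, Python scripts to look and compute and a tool call to move; the robot and the scene stay as the last step left them, time stands still between calls to the robot, and variables do not carry over. Pictures are saved under pics/ and viewed, at most 10 in all, crops included, and the job is handed in when it is done.

Besides the shell and the picture viewer there is one more tool, called after "Call:" as name(argument=value, ...), one argument or row to a line, values as JSON. step_arm: Moves the arm, as the interface text tells. Its arguments: {"type":"object","properties":{"moves":{"type":"array","items":{"type":"array","items":{"type":"array","items":{"type":"number"}}}}},"required":["moves"]}

```bash
mkdir -p pics
python3 - <<'E'
from plant import ctrl, viewer
import cv2,numpy as np
for n in("top","side"):
    p,d=viewer.snapshot(n); cv2.imwrite(f"pics/{n}0.png",p); np.savez(f"{n}0.npz",p=p,d=d)
    print(n,viewer.camera_info(n))
print(ctrl.get_obs())
E
```

```text
top {'camera_matrix': array([[393.92225923,   0.        , 320.09262814],
       [  0.        , 393.92225923, 203.13713832],
       [  0.        ,   0.        ,   1.        ]]), 'k1': -0.098456441115973, 'eye': array([ 0.34061818, -0.01091206,  0.93786093]), 'orientation': array([-169.71184338,   -1.81292746,  -90.28323237])}
side {'camera_matrix': array([[459.29900631,   0.        , 323.32340935],
       [  0.        , 459.29900631, 196.38600838],
       [  0.        ,   0.        ,   1.        ]]), 'k1': 0.03374411497259544, 'eye': array([ 0.47374805, -0.64805837,  0.88209086]), 'orientation': array([-141.44330296,   -0.65330212,    0.55812652])}
{'clock': 0.1, 'joint_pos': array([ 8.58355816e+01,  2.05861096e+01,  6.39121367e-01, -1.74975699e-02,
       -7.01342543e+01, -1.65080744e+01]), 'qvel': array([-0.01172744, -0.07345839,  0.07158892, -0.07181823, -0.03367632,
       -0.01899048]), 'tau': array([-2.03679003e-03, -5.84160805e+01,  2.93752563e+01,  7.01555505e+00,
        1.01738196e-02, -5.52959568e-05]), 'tool_pos': array([0.23815251, 0.63113539, 0.22573165]), 'orientation': array([ 1.79917432e+02, -7.31546435e-03, -2.06784452e+01]), 'force': array([-0.27618803,  0.39192762,  0.81287742]), 'moment': array([-0.04068984, -0.00584157, -0.04748128]), 'gripper_force': 0.0, 'opening': 0.08744339871041532}
```

View pics/top0.png

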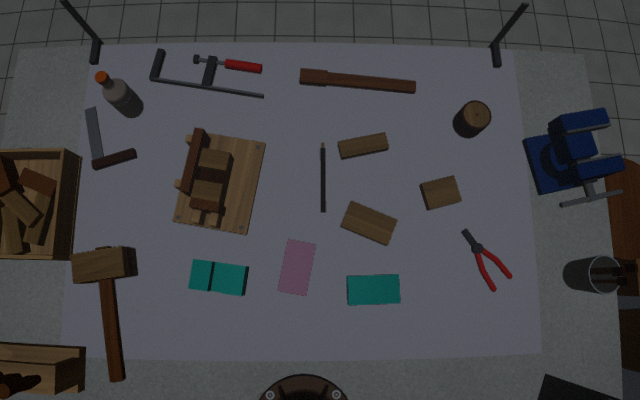

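View pics/side0.png

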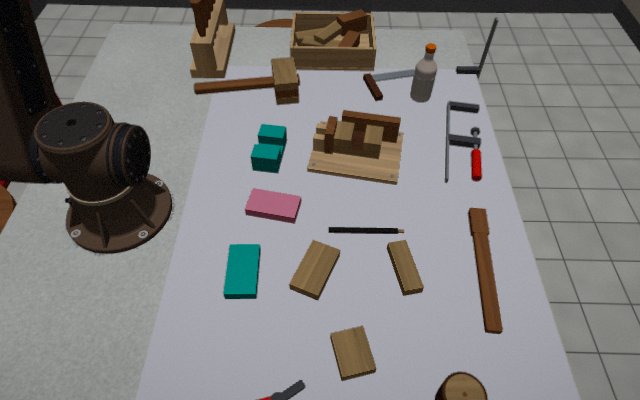

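```bash
cat > h.py <<'E'
import numpy as np,cv2
from plant import viewer
from scipy.spatial.transform import Rotation as R
def cam(n):
    c=viewer.camera_info(n); return c['camera_matrix'],np.array([c['k1'],0,0,0.]),c['eye'],R.from_euler('xyz',c['orientation'],degrees=True).as_matrix()
def rays(n,uv):
    K,D,e,M=cam(n); s=cv2.undistortPoints(np.float64(uv).reshape(-1,1,2),K,D)[:,0]
    return e,np.c_[s,np.ones(len(s))]@M.T
def onz(n,uv,z):
    e,r=rays(n,uv); return e+r*((z-e[2])/r[:,2])[:,None]
def cloud(n,d):
    v,u=np.mgrid[:400,:640]; e,r=rays(n,np.c_[u.ravel(),v.ravel()])
    P=e+r*d.reshape(-1,1); P[d.ravel()==0]=np.nan; return P.reshape(400,640,3)
def rect(P):
    (c,s,a)=cv2.minAreaRect(np.float32(P[:,:2]*1000)); 
    if s[0]<s[1]: s=s[::-1]; a+=90
    return np.round(c,1),np.round(s,1),round((a+90)%180-90,2)
E
python3 - <<'E'
from h import *
for n in("top","side"):
    f=np.load(n+"0.npz"); p,d=f['p'],f['d']; P=cloud(n,d)
    hsv=cv2.cvtColor(p,cv2.COLOR_BGR2HSV)
    wood=((hsv[...,0]<25)&(hsv[...,1]>70)).astype(np.uint8)
    for lo,hi in((.017,.032),(.058,.074),(.08,.094),(.01,.02)):
        m=(wood&(P[...,2]>lo)&(P[...,2]<hi)).astype(np.uint8)
        k,L,S,C=cv2.connectedComponentsWithStats(m)
        for i in range(1,k):
            if S[i,4]>80:
                q=P[L==i]
                if abs(q[:,1].mean())<.5: print(n,(lo,hi),S[i],rect(q),np.round(np.median(q[:,2]),4))
    if n=="top":
        cv2.imwrite("pics/topc.png",cv2.resize(np.clip(p[120:245,165:275].astype(float)*1.8,0,255).astype(np.uint8),None,fx=4.8,fy=4.8,interpolation=cv2.INTER_CUBIC))
        g=cv2.findContours(wood,cv2.RETR_EXTERNAL,cv2.CHAIN_APPROX_NONE)[0]
        for c in g:
            if cv2.contourArea(c)>600:
                for z in(.015,.024): print(cv2.boundingRect(c),z,rect(onz(n,c[:,0],z)))
E
```

```text
top (0.017, 0.032) [225  60  36  12 204] (array([865.7, 154.8]), array([92.3, 22.7]), 82.1) 0.0246
top (0.017, 0.032) [ 300   69  116   23 1291] (array([ 825.2, -138.6]), array([297.3,  38.2]), 84.8) 0.0214
top (0.017, 0.032) [338 132  51  26 783] (array([ 652.1, -147. ]), array([118.8,  42.1]), -77.65) 0.0248
top (0.017, 0.032) [ 92 149  43  19 281] (array([619.5, 468.3]), array([107. ,  21.4]), -73.4) 0.0196
top (0.017, 0.032) [422 176  39  33 902] (array([ 534.4, -333.6]), array([84. , 65.6]), -75.19) 0.0248
top (0.017, 0.032) [ 341  201   56   44 1373] (array([ 460., -155.]), array([117.7,  66.5]), 66.53) 0.0247
top (0.058, 0.074) [462 101  29  28 607] (array([ 718.6, -419.9]), array([72.2, 70. ]), -29.64) 0.0665
top (0.058, 0.074) [196 147  35  25 594] (array([600.5, 205.7]), array([67.4, 52.6]), 79.04) 0.068
top (0.058, 0.074) [182 175  42  28 580] (array([529.6, 225.9]), array([86. , 50.8]), 71.86) 0.068
top (0.058, 0.074) [191 209  13  14 113] (array([470.6, 237. ]), array([28.4, 24.8]), -11.31) 0.0614
top (0.058, 0.074) [205 209  17  17 115] (array([466.8, 200.3]), array([36
[... 4014 characters left out ...]
0 183  54  36 243] (array([ 39.7, -39. ]), array([124.3,  40.2]), 45.01) 0.0866
side (0.01, 0.02) [364  74  19  25 171] (array([621.5, 468.6]), array([110.6,  26.1]), -74.1) 0.0174
side (0.01, 0.02) [ 307  132   96   51 2293] (array([562. , 200.8]), array([229.9, 180.2]), -9.51) 0.0151
side (0.01, 0.02) [  67  184  104   68 1794] (array([ 13.8, -35.7]), array([229.2, 157.3]), 20.06) 0.0143
side (0.01, 0.02) [469 212  33 121 925] (array([ 824.8, -144.1]), array([289.1,  34.5]), 85.93) 0.0184
side (0.01, 0.02) [387 246  36  48 106] (array([ 636.4, -155.8]), array([124. ,  38.1]), -58.84) 0.0149
side (0.01, 0.02) [290 278  38  20  90] (array([ 452.4, -205.5]), array([79.1, 37.3]), 12.87) 0.0149
```

View pics/topc.png

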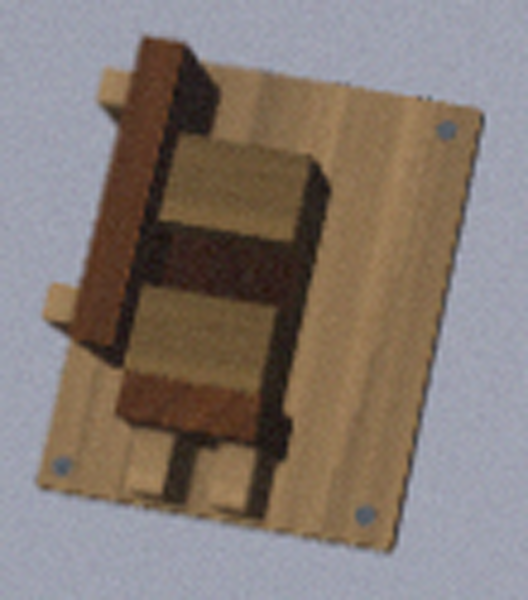

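The top view shows the jig (base at px 220,183), with the fence on its left and the stop below. The cheek is at px (369,223), measuring 118x66. The short block is at (440,192) and the narrow one at (363,146). Fence, stop and base fits agree on the jig centre (562.3, 201.0) mm and yaw −10.1°. The cheek is at (460.5, −154.8) mm, long axis 66.8°.

Call:
step_arm(
  moves=[
    [[2.6,-4.2,0,-0.1,8.7],[2.6,-4.2,0,-0.1,8.7],[2.6,-4.2,0,-0.1,8.7],[2.6,-4.2,0,-0.1,8.7],[2.6,-4.2,0,-0.1,8.7],[2.6,-4.2,0,-0.1,8.7],[2.6,-4.2,0,-0.1,8.7],[2.6,-4.2,0,-0.1,8.7],[2.6,-4.2,0,-0.1,8.7],[2.6,-4.2,0,-0.1,8.7]],
  ],
)

```text
clock: 1.1
tool_pos: [0.4988, 0.2096, 0.2266]
orientation: [180.0, 0.0, -78.2]
force: [0.9, 0.8, -0.3]
opening: 0.0868
gripper_force: 0.0
```

Call:
step_arm(
  moves=[
    [[-0.42,-4.1,0,-0.07,8.7],[-0.42,-4.1,0,-0.07,8.7],[-0.42,-4.1,0,-0.07,8.7],[-0.42,-4.1,0,-0.07,8.7],[-0.42,-4.1,0,-0.07,8.7],[-0.42,-4.1,0,-0.07,8.7],[-0.42,-4.1,0,-0.07,8.7],[-0.42,-4.1,0,-0.07,8.7],[-0.42,-3.9,0,-0.056,8.7],[0,0,0,0,8.7]],
  ],
)

```text
clock: 2.1
tool_pos: [0.4593, -0.1588, 0.2261]
orientation: [179.9, -0.0, -113.6]
force: [-0.6, 0.6, -0.4]
opening: 0.087
gripper_force: 0.0
```

Run:
```python
from h import *
from plant import ctrl
o=ctrl.get_obs(); print(o['tool_pos'],o['orientation'],o['joint_pos'])
for n in["top","side"]:
    p,d=viewer.snapshot(n); P=cloud(n,d); hsv=cv2.cvtColor(p,cv2.COLOR_BGR2HSV)
    cv2.imwrite(f"pics/{n}1.png",p)
```

```text
[ 0.45928597 -0.1588101   0.22614971] [ 1.79941518e+02 -4.38411030e-02 -1.13605865e+02] [ 4.18140773e+00  2.53921846e+00 -2.24241902e+01  1.27018014e-02
 -6.51087681e+01 -2.77926484e+01]
```

View pics/side1.png

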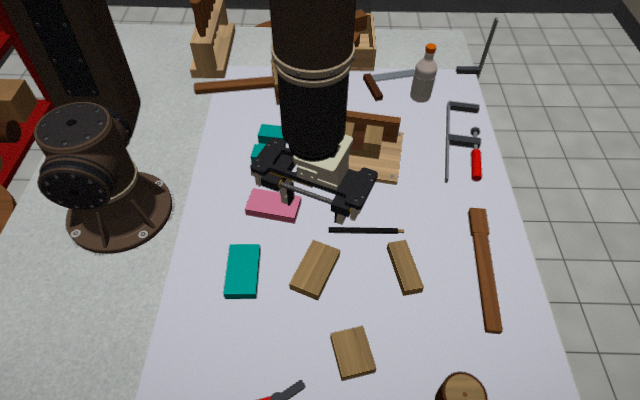

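The side view shows the gripper above and in front of the cheek (cheek at px 315,268), jaws across its width. It's 4 mm off in y, so I'll correct that while descending.

Call:
step_arm(
  moves=[
    [[0.12,0.4,-3.5,0.006,8.7],[0,0,-3.5,0,8.7],[0,0,-3.5,0,8.7],[0,0,-3.5,0,8.7],[0,0,-3,0,8.7],[0,0,-2,0,8.7],[0,0,-1.5,0,8.7],[0,0,-1.1,0,8.7],[0,0,0,0,8.7],[0,0,0,0,8.7]],
  ],
)

```text
clock: 3.2
tool_pos: [0.4621, -0.151, 0.0109]
orientation: [-180.0, -0.0, -112.9]
force: [-0.3, 0.2, 0.7]
opening: 0.0869
gripper_force: 0.0
```

Call:
step_arm(
  moves=[
    [[-0.15,-0.35,0,-0.006,8.7],[0,0,0,0,8.7],[0,0,0,0,7.5],[0,0,0,0,6.8],[0,0,0,0,6.2],[0,0,0,0,6.2],[0,0,0,0,6.2]],
  ],
)

```text
clock: 3.9
tool_pos: [0.4605, -0.155, 0.0108]
orientation: [-180.0, 0.0, -113.3]
force: [0.2, -0.9, 3.3]
opening: 0.0657
gripper_force: 30.0
```

Call:
step_arm(
  moves=[
    [[0,0,1,0,6.2],[0,0,2.5,0,6.2],[0,0,3.5,0,6.2],[0,0,4,0,6.2],[0.5,1.5,4,0.1,6.2],[0.9,2.6,1,0.14,6.2],[0.9,2.6,0,0.14,6.2],[0.9,2.6,0,0.14,6.2],[0.9,2.6,0,0.14,6.2],[0.9,2.6,0,0.14,6.2]],
  ],
)

```text
clock: 4.9
tool_pos: [0.51, -0.0089, 0.1712]
orientation: [-180.0, 0.0, -67.1]
force: [0.0, -0.3, -0.9]
opening: 0.0657
gripper_force: 30.0
```

Call:
step_arm(
  moves=[
    [[0.9,2.6,0,0.14,6.2],[0.9,2.6,0,0.14,6.2],[0.9,2.6,0,0.14,6.2],[0.9,2.6,0,0.14,6.2],[0.9,2.6,0,0.14,6.2],[0.9,2.6,0,0.14,6.2],[0.9,2.6,0,0.14,6.2],[0.5,0.8,0,0.02,6.2],[0,0,0,0,6.2],[0,0,0,0,6.2]],
  ],
)

```text
clock: 5.9
tool_pos: [0.5775, 0.1794, 0.1704]
orientation: [180.0, 0.1, -10.3]
force: [-0.9, -0.8, -1.7]
opening: 0.0655
gripper_force: 30.0
```

Call:
step_arm(
  moves=[
    [[0.12,0.05,-1.5,0.003,6.2],[0,0,-2,0,6.2],[0,0,-2,0,6.2],[0,0,-1.5,0,6.2],[0,0,-1,0,6.2],[0,0,-0.5,0,6.2],[0,0,0,0,6.2],[0,0,0,0,6.2]],
  ],
)

```text
clock: 6.7
tool_pos: [0.5798, 0.1805, 0.0863]
orientation: [-180.0, -0.0, -10.0]
force: [0.2, 0.4, -0.3]
opening: 0.0655
gripper_force: 30.0
```

Run:
```python
from h import *
from plant import ctrl
o=ctrl.get_obs(); print(o['tool_pos'],o['orientation'],o['force'])
ims=[]
for n,(x0,y0) in dict(top=(160,120),side=(290,90)).items():
    p,d=viewer.snapshot(n); np.savez(n+"2.npz",p=p,d=d); ims.append(cv2.resize(np.clip(p[y0:y0+125,x0:x0+130]*1.7,0,255).astype(np.uint8),None,fx=3,fy=3,interpolation=cv2.INTER_CUBIC))
cv2.imwrite("pics/c2.png",np.hstack(ims))
```

```text
[0.57979595 0.18048883 0.08631511] [-1.79971093e+02 -4.71608286e-02 -9.97668295e+00] [ 0.2494746   0.41788465 -0.34185197]
```

View pics/c2.png

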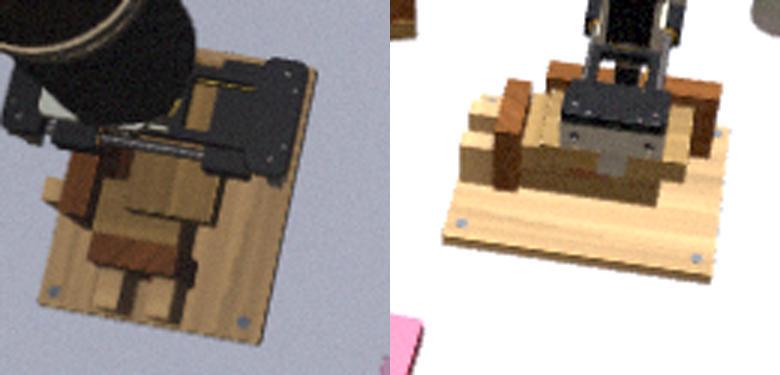

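The cheek hangs just above the half head, squared up. The inner finger is clear of the fence (top crop around px 75,170), and the cheek is offset toward the open side. Next I'll lower it gently.

Call:
step_arm(
  moves=[
    [[0,0,-0.3,0,6.2],[0,0,-0.2,0,6.2],[0,0,-0.1,0,6.2],[0,0,-0.05,0,6.2],[0,0,-0.05,0,6.2],[0,0,-0.05,0,6.2],[0,0,0,0,6.2]],
  ],
)

```text
clock: 7.5
tool_pos: [0.5794, 0.1805, 0.078]
orientation: [180.0, 0.0, -10.0]
force: [0.8, 0.7, -1.0]
opening: 0.0655
gripper_force: 30.0
```

Call:
step_arm(
  moves=[
    [[0,0,-0.05,0,6.2],[0,0,0,0,6.2]],
  ],
)

```text
clock: 7.7
tool_pos: [0.5795, 0.1805, 0.0778]
orientation: [-180.0, -0.0, -10.0]
force: [-0.9, 0.3, 1.2]
opening: 0.0658
gripper_force: 30.0
```

Call:
step_arm(
  moves=[
    [[0,0,-0.05,0,6.2],[0,0,0,0,6.2]],
  ],
)

```text
clock: 7.9
tool_pos: [0.5795, 0.1806, 0.0778]
orientation: [-180.0, -0.0, -9.9]
force: [-3.1, -0.0, 6.2]
opening: 0.0659
gripper_force: 30.0
```

Call:
step_arm(
  moves=[
    [[0,0,-0.1,0,6.2],[0,0,0,0,6.2]],
  ],
)

```text
clock: 8.1
tool_pos: [0.5795, 0.1805, 0.0778]
orientation: [-180.0, -0.0, -9.9]
force: [-5.7, -0.7, 12.8]
opening: 0.0655
gripper_force: 30.0
```

Call:
step_arm(
  moves=[
    [[-0.1,0.017,-0.02,0,6.2],[-0.15,0.026,0,0,6.2],[-0.15,0.026,0,0,6.2]],
  ],
)

```text
clock: 8.4
tool_pos: [0.5778, 0.1817, 0.0778]
orientation: [-179.9, -0.3, -9.9]
force: [4.4, -1.7, 5.5]
opening: 0.0654
gripper_force: 30.0
```

Call:
step_arm(
  moves=[
    [[-0.15,0.026,0,0,6.2],[-0.15,0.026,0,0,6.2],[-0.15,0.026,0,0,6.2],[-0.15,0.026,0,0,6.2]],
  ],
)

```text
clock: 8.8
tool_pos: [0.5721, 0.1832, 0.0778]
orientation: [-179.8, -0.3, -9.9]
force: [4.1, -2.1, 6.7]
opening: 0.0656
gripper_force: 30.0
```

Call:
step_arm(
  moves=[
    [[-0.05,0.01,-0.08,0,6.2],[-0.12,0.021,-0.04,0,6.2],[-0.12,0.021,0,0,6.2],[-0.12,0.021,0,0,6.2]],
  ],
)

```text
clock: 9.2
tool_pos: [0.5695, 0.1842, 0.0778]
orientation: [-179.8, -0.4, -9.9]
force: [7.8, -2.1, 9.2]
opening: 0.0653
gripper_force: 30.0
```

Call:
step_arm(
  moves=[
    [[-0.12,0.021,0,0,6.2],[-0.12,0.021,0,0,6.2]],
  ],
)

```text
clock: 9.4
tool_pos: [0.5671, 0.1848, 0.0778]
orientation: [-179.8, -0.4, -9.9]
force: [6.9, -1.4, 11.2]
opening: 0.0654
gripper_force: 30.0
```

Call:
step_arm(
  moves=[
    [[-0.12,0.005,-0.03,0,6.2],[-0.12,0.005,0,0,6.2],[-0.12,0.005,0,0,6.2]],
  ],
)

```text
clock: 9.7
tool_pos: [0.564, 0.1854, 0.0778]
orientation: [-179.7, -0.5, -9.9]
force: [7.3, -0.5, 10.1]
opening: 0.0656
gripper_force: 30.0
```

Call:
step_arm(
  moves=[
    [[0,0,0.1,0,6.2],[0,0,0.08,0,6.2],[0,0,0,0,6.2]],
  ],
)

```text
clock: 10.0
tool_pos: [0.5613, 0.1846, 0.0778]
orientation: [-179.8, -0.2, -9.9]
force: [4.0, 1.0, 8.4]
opening: 0.0656
gripper_force: 30.0
```

Call:
step_arm(
  moves=[
    [[0,0,0.1,0,6.2],[0,0,0,0,6.2],[0,0,0,0,6.7],[0,0,0,0,6.8],[0,0,0,0,6.9],[0,0,0,0,6.9]],
  ],
)

```text
clock: 10.6
tool_pos: [0.5584, 0.183, 0.0765]
orientation: [179.9, 0.1, -10.0]
force: [0.2, -0.1, 0.3]
opening: 0.0689
gripper_force: 0.0
```

Call:
step_arm(
  moves=[
    [[0,0,0.3,0,6.9],[0,0,0.7,0,6.9],[0,0,2,0,6.9],[0,0,3,0,6.9],[-1.2,-6.5,2.5,0,3],[-1.2,-6.5,0,0,0],[-0.5,-3,0,0,0],[0,0,0,0,0]],
  ],
)

```text
clock: 11.4
tool_pos: [0.5356, 0.0553, 0.1559]
orientation: [-180.0, -0.0, -10.1]
force: [-0.7, -0.2, 0.8]
opening: 0.0428
gripper_force: 0.0
```

```bash
cat > look.py <<'E'
from h import *
from plant import ctrl
import sys
t=sys.argv[1]; o=ctrl.get_obs(); print(o['tool_pos'],o['opening'],o['force'])
a=np.radians(-10.1); Rj=np.array([[np.cos(a),-np.sin(a)],[np.sin(a),np.cos(a)]])
ims=[]
for n,(x0,y0) in dict(top=(160,120),side=(290,90)).items():
    p,d=viewer.snapshot(n); P=cloud(n,d); hsv=cv2.cvtColor(p,cv2.COLOR_BGR2HSV)
    ims.append(cv2.resize(np.clip(p[y0:y0+125,x0:x0+130]*1.7,0,255).astype(np.uint8),None,fx=3,fy=3,interpolation=cv2.INTER_CUBIC))
    J=(P[...,:2]*1000-[562.3,201])@Rj
    for nm,m in dict(cheek=(P[...,2]>.083)&(P[...,2]<.099)&(J[...,0]>-59)&(J[...,0]<105)&(J[...,1]<42)&(J[...,1]>-70),fence=(P[...,2]>.081)&(P[...,2]<.094)&(J[...,1]>44)&(J[...,1]<68)&(J[...,0]>-55)&(J[...,0]<110)).items():
        m=(m&(hsv[...,0]<25)&(hsv[...,1]>60)).astype(np.uint8); k,L,S,C=cv2.connectedComponentsWithStats(m)
        if k<2: continue
        i=1+S[1:,4].argmax(); q=P[L==i]; q[:,:2]=J[L==i]/1000
        print(n,nm,S[i,4],rect(q),'z',np.round(np.median(q[:,2]),4))
cv2.imwrite(f"pics/{t}.png",np.hstack(ims))
E
python3 look.py c3
```

```text
[0.53555792 0.05532914 0.15585431] 0.04278075714265865 [-0.69358032 -0.21963786  0.84305919]
top cheek 801 (array([-10.9, -18.5]), array([95.7, 66.1]), -0.39) z 0.0919
top fence 222 (array([-23.3,  55.6]), array([55.6, 23. ]), 0.08) z 0.0881
side cheek 249 (array([ 44.8, -18. ]), array([70.8, 32.8]), -83.38) z 0.091
side fence 175 (array([66.1, 55.9]), array([66.6, 23.7]), -0.0) z 0.0864
```

View pics/c3.png

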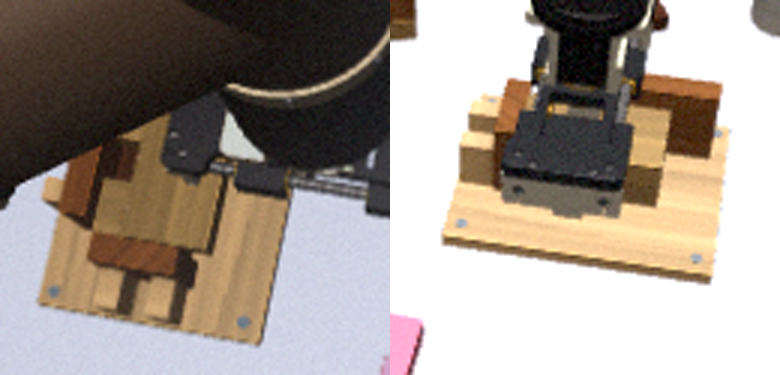

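The cheek lies flat on the half head: jig y −18.5 (28.5 mm short of home), against the stop, top at 92 mm. Nothing sits between the fingers and its open side. Next I'll lower the closed fingers and push from that side.

Call:
step_arm(
  moves=[
    [[0,0,-2.6,0,0],[0,0,-2.6,0,0],[0,0,-2.5,0,0],[0.35,1.97,0,0,0],[0.35,1.97,0,0,0],[0.28,1.6,0,0,0],[0.09,0.5,0,0,0],[0,0,0,0,0]],
  ],
)

```text
clock: 12.3
tool_pos: [0.5478, 0.1203, 0.0783]
orientation: [-180.0, -0.0, -9.9]
force: [0.0, 0.2, -0.4]
opening: 0.0003
gripper_force: 0.0
```

Call:
step_arm(
  moves=[
    [[0.05,0.29,0,0,0],[0.05,0.29,0,0,0],[0.05,0.29,0,0,0],[0.05,0.29,0,0,0],[0.05,0.29,0,0,0]],
  ],
)

```text
clock: 12.8
tool_pos: [0.55, 0.1333, 0.0779]
orientation: [-180.0, -0.0, -10.0]
force: [-0.5, -0.3, -0.0]
opening: 0.0002
gripper_force: 0.0
```

Call:
step_arm(
  moves=[
    [[0.05,0.29,0,0,0],[0.05,0.29,0,0,0],[0.05,0.29,0,0,0],[0.05,0.29,0,0,0],[0.04,0.2,0,0,0]],
  ],
)

```text
clock: 13.3
tool_pos: [0.5524, 0.1471, 0.0779]
orientation: [180.0, -0.0, -10.0]
force: [0.2, -2.0, 1.5]
opening: 0.0007
gripper_force: 1.0
```

Call:
step_arm(
  moves=[
    [[0.026,0.15,0,0,0],[0.026,0.15,0,0,0],[0.026,0.15,0,0,0],[0.026,0.15,0,0,0],[0,0,0,0,0]],
  ],
)

```text
clock: 13.8
tool_pos: [0.5534, 0.1532, 0.0778]
orientation: [-180.0, -0.0, -10.0]
force: [0.3, -1.0, -0.3]
opening: 0.0003
gripper_force: 0.3
```

Call:
step_arm(
  moves=[
    [[0.026,0.15,0,0,0],[0.02,0.1,0,0,0],[0.02,0.1,0,0,0]],
  ],
)

```text
clock: 14.1
tool_pos: [0.554, 0.1565, 0.0778]
orientation: [180.0, 0.0, -10.0]
force: [0.1, -0.8, -0.0]
opening: 0.0007
gripper_force: 0.7
```

Call:
step_arm(
  moves=[
    [[0.018,0.1,0,0,0],[0.018,0.1,0,0,0],[0.018,0.1,0,0,0]],
  ],
)

```text
clock: 14.4
tool_pos: [0.5545, 0.1595, 0.0778]
orientation: [180.0, 0.0, -10.0]
force: [-0.2, -1.1, -0.2]
opening: 0.0003
gripper_force: 0.6
```

Call:
step_arm(
  moves=[
    [[0.018,0.1,0,0,0],[0.018,0.1,0,0,0]],
  ],
)

```text
clock: 14.6
tool_pos: [0.5549, 0.1615, 0.0778]
orientation: [-180.0, 0.0, -10.0]
force: [0.1, -1.1, 0.8]
opening: 0.0005
gripper_force: 0.5
```

```bash
python3 look.py c4
```

```text
[0.55492262 0.16151283 0.07780815] 0.0005226449747700345 [ 0.05421291 -1.1378859   0.76518157]
top cheek 448 (array([-40.1,   7.8]), array([66.1, 38.3]), 89.0) z 0.0919
top fence 138 (array([-35.3,  55.9]), array([31.5, 23.7]), 0.33) z 0.0876
side cheek 194 (array([47.7,  7.8]), array([68. , 24.2]), 89.95) z 0.0906
side fence 158 (array([67.6, 55.8]), array([63.5, 23.4]), -0.32) z 0.0866
```

Call:
step_arm(
  moves=[
    [[0.018,0.1,0,0,0],[0.018,0.1,0,0,0]],
  ],
)

```text
clock: 14.9
tool_pos: [0.5553, 0.1634, 0.0778]
orientation: [180.0, 0.0, -10.0]
force: [0.2, -1.0, -0.5]
opening: 0.0009
gripper_force: 0.4
```

Cheek is at y 7.8 before that last 2 mm move, so it's nearly at the fence.

Call:
step_arm(
  moves=[
    [[0.018,0.1,0,0,0],[0.009,0.05,0,0,0],[0,0,0,0,0]],
  ],
)

```text
clock: 15.2
tool_pos: [0.5554, 0.1646, 0.0778]
orientation: [180.0, 0.0, -10.0]
force: [-0.9, -3.4, -0.2]
opening: 0.0003
gripper_force: 1.3
```

Call:
step_arm(
  moves=[
    [[0.018,0.1,0,0,0],[0,0,0,0,0]],
  ],
)

```text
clock: 15.4
tool_pos: [0.5554, 0.1646, 0.0778]
orientation: [179.9, 0.0, -10.0]
force: [0.6, -6.0, 1.6]
opening: 0.0009
gripper_force: 3.4
```

Call:
step_arm(
  moves=[
    [[0.009,0.05,0,0,0],[0,0,0,0,0],[-0.1,-0.5,0,0,0],[-0.27,-1.5,0,0,0],[0,0,2.5,0,0],[0,0,2.5,0,0],[3.2,1.7,0,0,0],[3.2,1.7,0,0,0],[3.2,1.7,0,0,0],[0,0,0,0,0]],
  ],
)

```text
clock: 16.4
tool_pos: [0.6512, 0.1986, 0.127]
orientation: [-180.0, -0.1, -9.9]
force: [-0.7, 0.0, -0.0]
opening: 0.0004
gripper_force: 0.0
```

Call:
step_arm(
  moves=[
    [[0,0,-2.5,0,0],[0,0,-2,0,0],[0,0,-0.5,0,0],[0,0,0,0,0]],
  ],
)

```text
clock: 16.8
tool_pos: [0.6475, 0.1967, 0.0772]
orientation: [179.9, 0.1, -10.0]
force: [0.8, -0.3, 1.0]
opening: 0.0004
gripper_force: 0.0
```

Call:
step_arm(
  moves=[
    [[-0.3,0.053,0,0,0],[-0.3,0.053,0,0,0],[-0.3,0.053,0,0,0],[-0.2,0.035,0,0,0],[-0.1,0.018,0,0,0],[-0.1,0.018,0,0,0],[0,0,0,0,0]],
  ],
)

```text
clock: 17.5
tool_pos: [0.6351, 0.1997, 0.0779]
orientation: [-180.0, -0.0, -10.0]
force: [0.1, 0.0, -0.5]
opening: 0.0004
gripper_force: 0.0
```

Call:
step_arm(
  moves=[
    [[-0.1,0.018,0,0,0],[-0.05,0.009,0,0,0],[0,0,0,0,0]],
  ],
)

```text
clock: 17.8
tool_pos: [0.6349, 0.1998, 0.0782]
orientation: [-180.0, -0.1, -10.0]
force: [4.6, -1.9, -1.1]
opening: 0.0006
gripper_force: 2.6
```

Call:
step_arm(
  moves=[
    [[-0.1,0.018,0,0,0],[0,0,0,0,0]],
  ],
)

```text
clock: 18.0
tool_pos: [0.6348, 0.1999, 0.0785]
orientation: [-180.0, -0.2, -9.9]
force: [8.0, -4.0, -1.7]
opening: 0.0001
gripper_force: 4.3
```

Call:
step_arm(
  moves=[
    [[0.2,-0.035,0,0,0],[0.8,-0.14,0,0,0],[0,0,2.5,0,0],[0,0,2.5,0,0],[-4,0.7,0,0,0],[-4,0.7,0,0,0],[0,0,0,0,0]],
  ],
)

```text
clock: 18.7
tool_pos: [0.5588, 0.2124, 0.1281]
orientation: [180.0, 0.1, -9.9]
force: [-0.0, 0.8, -0.3]
opening: 0.0001
gripper_force: 0.0
```

```bash
python3 look.py c5
```

```text
[0.55883082 0.21239893 0.12805461] 0.00014466301159306858 [-0.04223928  0.84158995 -0.34246528]
top cheek 511 (array([-36.6,   9.9]), array([63.6, 44.6]), 89.42) z 0.0919
top fence 120 (array([-35.5,  55.5]), array([30.1, 22.6]), 4.43) z 0.0884
side cheek 902 (array([0.6, 9. ]), array([118.5,  65.7]), -0.12) z 0.0909
side fence 160 (array([65.5, 55.9]), array([67.9, 23.7]), 0.12) z 0.0865
```

View pics/c5.png

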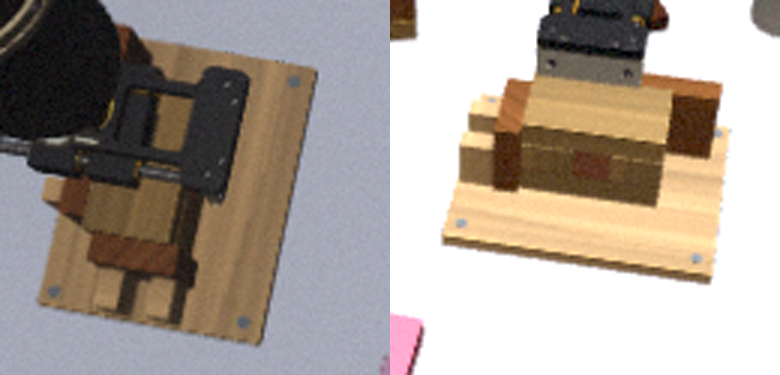

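The cheek is home: centre at jig (0.6, 9–9.9), square to 0.1°, and flush with the half head in the side crop (px 595,150). Now I'll press down on it from above.

Call:
step_arm(
  moves=[
    [[0.3,0,-1.5,0,0],[0,0,-1,0,0],[0,0,-0.5,0,0],[0,0,-0.3,0,0],[0,0,-0.15,0,0],[0,0,-0.1,0,0],[0,0,-0.05,0,0],[0,0,0,0,0]],
  ],
)

```text
clock: 19.6
tool_pos: [0.5658, 0.2125, 0.0921]
orientation: [-180.0, -0.0, -10.0]
force: [-0.9, -0.0, -0.4]
opening: 0.0006
gripper_force: 0.0
```

Call:
step_arm(
  moves=[
    [[0,0,-0.1,0,0],[0,0,-0.05,0,0],[0,0,-0.05,0,0],[0,0,0,0,0]],
  ],
)

```text
clock: 20.0
tool_pos: [0.5658, 0.2126, 0.0913]
orientation: [-180.0, -0.1, -9.9]
force: [-3.8, 0.2, 10.0]
opening: 0.0005
gripper_force: 4.7
```

Call:
step_arm(
  moves=[
    [[0,0,-0.08,0,0],[0,0,0,0,0]],
  ],
)

```text
clock: 20.2
tool_pos: [0.5659, 0.2126, 0.0913]
orientation: [-180.0, -0.1, -9.9]
force: [-6.1, -0.8, 15.9]
opening: 0.0002
gripper_force: 7.6
```

Call:
step_arm(
  moves=[
    [[-0.05,0.01,0,0,0],[-0.05,0.01,0,0,0],[0,0,0,0,0],[0,0,0,0,0],[0,0,0,0,0],[0,0,0,0,0]],
  ],
)

```text
clock: 20.8
tool_pos: [0.5658, 0.2126, 0.0913]
orientation: [-179.9, -0.2, -9.9]
force: [-1.1, -3.7, 11.9]
opening: 0.0005
gripper_force: 6.1
```

Call:
step_arm(
  moves=[
    [[0,0,0.1,0,0],[0,0,0.1,0,0],[0,0,0.3,0,0],[0,0,1.5,0,0],[0,0,3,0,0],[0,0,4,0,0],[-1,-5,2,0,0],[-1,-5,0,0,0],[-1,-5,0,0,0],[0,0,0,0,0]],
  ],
)

```text
clock: 21.8
tool_pos: [0.5339, 0.0648, 0.1977]
orientation: [180.0, 0.0, -10.2]
force: [0.6, 0.3, 0.7]
opening: 0.0001
gripper_force: 0.0
```

```bash
python3 look.py c6
```

```text
[0.53389257 0.06475775 0.19766329] 6.740799175983795e-05 [0.55131726 0.26067795 0.68653922]
top cheek 943 (array([0.5, 9.6]), array([118.8,  64.2]), -0.23) z 0.0919
top fence 388 (array([ 1.7, 55. ]), array([104.8,  23.3]), -1.5) z 0.0881
side cheek 260 (array([42.8,  8.9]), array([66. , 33.8]), -89.88) z 0.0907
side fence 169 (array([63.2, 55.9]), array([72.5, 23.2]), -0.19) z 0.0866
```

```bash
python3 -c "
from plant import close_job
print(close_job())"
```

```text
the job is handed in; nothing more can be done
None
```

I rubbed the cheek along the half head at about 10 N and pushed it home into the corner of fence and stop, within about 1 mm by camera; I then pressed it down at 12–16 N, let go and handed the job in (no verdict shown).

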